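# Set the profile selector to round tube

## Robot

A 7-joint arm with a two-finger parallel gripper is mounted at the origin on a cart in front of the work surface, level with it; the furniture and walls round the work are solid. World frame = base frame: x ahead of the robot, y to its left, z up, the work surface at z = 0. Lengths are in m, angles in rad, forces in N, time in s.
With the tool pointing down it reaches from about 0.4 to 0.85 m from the base axis. Payload 4.5 kg.
Tool frame: the origin (TCP) lies midway between the tips of the shut fingers; the grasp point (between the pads) lies 19 mm behind it; z points along the fingers, y is the direction in which the jaws open and shut (so a half turn about z gives the same grasp; the last joint's range is limited). The gripper opens to 88 mm and grips with 3 to 60 N. Pads are 18 mm wide; open, the fingers measure 123 mm over their backs; the gripper's body (75 mm by 187 mm) begins 45 mm behind the grasp point.
Start: joints at [1.249, 0.689, -0.195, 1.565, 0.157, 0.902, -0.215], TCP at [0.218, -0.586, 0.239] pointing down, gripper open.
Joint ranges: [-3.01, 3.01], [-0.46, 2.08], [-1.47, 1.51], [0.13, 2.56], [-1, 4.14], [0.04, 2.09], [-2.66, 2.66]. Speed limits (rad/s): [2.57, 2.57, 3.14, 3.14, 3.14, 3.14, 3.14].

## Interface

Orientations are given as a unit quaternion [x, y, z, w].
In Python, from plant import r, viewer gives the robot as it stands.
- The arm moves only by the tool play_rows, never from a script. Its argument "commands" is a list of rows, each an object with "delta_rot": the turn, a rotation vector about the tool's x, y, z normalised to -1 to 1, where 1 is pi rad, a list of three; "travel": the shift along the tool's x, y, z normalised to -1 to 1, where 1 is 15 cm, a list of three; "gripper": the opening, from -1 (shut) to 1 (fully open). In form: [{"delta_rot": [wx, wy, wz], "travel": [x, y, z], "gripper": gripper}, ...]. A call has 1 to 12 rows; each row is the pose to reach, as a shift and turn from the pose commanded when the call began, along the tool's axes at that moment, turning the shorter way round; what a row does not reach only later rows make up. A row lasts 1/8 s, in which the tool goes at most 62.5 mm and 10.7 degrees, less where a joint would pass 70% of its speed; a pose out of reach is approached as far as the arm can. A call with a number of a shift or a turn outside -1 to 1 is refused whole. A call with a gripper value outside its range is refused whole. The fingers move at their own pace and stop on an object; "force" is the grip in N (left out, the last holds). Time passes only in rows, so rows that repeat a pose let the fingers close. It gives the time, the measured TCP pose, the force and the opening at its end, in the units of the state.
- r.get_state(): the state, without advancing time (a new reading comes with each control period).
- viewer.snapshot(name): name is "side" or "top"; returns a dict with "color" (480x640x3 uint8, red, green, blue), "z_map" (480x640 float32, m along the optical axis (not along the pixel's ray), 0 where there is no reading), "fx", "fy", "cx", "cy" (pixels), "distortion" ([k1, k2, p1, p2, k3] as OpenCV has them; the pictures are not rectified), "origin" and "attitude" of the camera in the world. Camera axes: x right, y up, looking along -z (the intrinsics and any distortion apply to the point x, -y, -z); pixel columns grow to the right and rows downward; lengths in m; the calibration is good to about 2 mm. A picture is of the moment at which its call begins.
- r.finish_job(): hands the job in, once; it reports no verdict.
Trained networks look in the newest picture that a camera, given by its name, has taken for a name from the list of things; names that differ only in an ending like _2 or _b are one class to them, and where a whole thing is asked for, a point or a joint stands for the part that bears it (a point fixed in the world has none). Each returns a list of dicts, best first, with "conf" (0 to 1); they miss things now and then, are a little off and sometimes report something else, mostly with a low value. They report only what shows in the picture. A call takes as long as a camera call.
- viewer.outline_of(camera, label): "pixels" (480x640 bool, what is visible of it) and "at" ([column, row] in pixels, amid what is visible of it).
- viewer.pinpoint(camera, label): "at" ([column, row] in pixels: a listed point, or the origin of a listed thing).
The state is a dict: "clock": time; "q": joint angles; "qd": joint speeds; "joint_torque": joint torques, N m; "tool_pos": TCP position; "eef_rot": TCP orientation; "contact_force": force on the tool from outside, world axes, zero at the start; "moment": the same for the moment, N m; "opening": opening from 0.0 (shut) to 1.0 (fully open).
Only numpy, scipy, OpenCV 4.12 (cv2) and the standard library are available. Lean on these libraries where they do the work, as an engineer would, in place of code of your own. Each camera call takes 0.05 s, during which the arm holds its last target. There are 200 camera calls.

## Task

Set the control box for round tube: with a fingertip, push the upright tab of the rotary selector round, without gripping it, until it points at the middle of the plate with the raised ring. Then press the push button on the box fully down and let it come up again; do not press it while the tab points anywhere else. Leave the loose parts on and around the box where they stand.

Things in the scene. Friction and masses are not known exactly. Their poses are not given: they have to be found in the camera images.
- control_box: flat grey control box fixed to the tray, 196 (x) x 206 (y) x 45 mm high. Origin: centre of its underside, on the selector's vertical axis. Its yaw differs from start to start; at yaw 0 the button is on the robot's side (-x of the box) and the plates lie in an arc on its +x side
- selector (a joint): angle of the rotary selector in rad about the vertical axis through the control box's origin: 0 when the tab points along the box's +x axis, growing counter-clockwise seen from above, stops at -1.6 and +1.6. It has no clicks: it stays by friction where it is left; pushing the tab takes about 3 N. It starts near 0, between the two middle plates
- tab_top (a point): centre of the tab's top edge, near its outer end, 50 mm from the selector's axis, 87 mm above the work surface; +x of this frame points outward along the tab, z up. The tab is an upright steel fin 10 mm thick, from 20 to 62 mm from the axis, standing from 51 to 87 mm above the work surface on a black dial of 40 mm radius whose top is 57 mm above the work surface (a flat screw cap of 10 mm radius in its middle stands 4 mm higher)
- plate_round_mid (a point): round black plate, 36 mm diameter, 2 mm thick, on the control box's top, with a raised bright ring (round tube section), 24 mm across in its middle (the box's top with plates is 49 mm above the work surface at most). This point is the plate's centre, 78 mm from the selector's axis. Which of the four plates stands at which of the four places (25 and 75 degrees either side of the box's +x axis) changes from start to start
- plate_square_mid (a point): round black plate, 36 mm diameter, 2 mm thick, on the control box's top, with a raised bright hollow square (square tube section), 22 mm across in its middle (the box's top with plates is 49 mm above the work surface at most). This point is the plate's centre, 78 mm from the selector's axis. Which of the four plates stands at which of the four places (25 and 75 degrees either side of the box's +x axis) changes from start to start
- plate_angle_mid (a point): round black plate, 36 mm diameter, 2 mm thick, on the control box's top, with a raised bright right-angle bracket shape (angle section), 22 mm legs in its middle (the box's top with plates is 49 mm above the work surface at most). This point is the plate's centre, 78 mm from the selector's axis. Which of the four plates stands at which of the four places (25 and 75 degrees either side of the box's +x axis) changes from start to start
- plate_flat_mid (a point): round black plate, 36 mm diameter, 2 mm thick, on the control box's top, with a raised bright single straight bar (flat section), 27 x 5 mm in its middle (the box's top with plates is 49 mm above the work surface at most). This point is the plate's centre, 78 mm from the selector's axis. Which of the four plates stands at which of the four places (25 and 75 degrees either side of the box's +x axis) changes from start to start
- confirm_top (a point): centre of the top of the round black push button, 28 mm diameter, on the control box 70 mm from the selector's axis on the side away from the plates
- confirm (a joint): travel of the push button in m: 0 up, 0.006 fully down; a spring returns it, fully down takes 5 N
- nozzle_a: loose conical copper nozzle, 25 mm diameter, 58 mm tall, standing on the control box's top near the corner left of the button; bystander, leave alone; origin at the centre of its foot
- nozzle_b: loose conical copper nozzle, 25 mm diameter, 58 mm tall, standing on the tray at the left; bystander, leave alone; origin at the centre of its foot
- bolt_a: loose clamping bolt with a knurled head, 30 mm diameter, 56 mm tall, standing on the tray at the right; bystander, leave alone; origin at the centre of its foot
- tube_a: loose square tube offcut, 30x80x30 mm, lying on the tray at the left; bystander, leave alone; origin at the centre of its underside
- vblock_a: loose steel V-block, 50x50x30 mm, on the tray at the front right; bystander, leave alone; origin at the centre of its underside

How it is judged:
On the way, in this order (a step that is already met when the one before it is completed fails the run):
1. the tab points at the plate with the ring (y of plate_round_mid in the frame of tab_top between -0.01 and 0.01 m), for 0.3 s.
2. the button is pressed fully down with the tab on the ring plate (all of step 1 and value of joint confirm above 0.0045 m), for 0.05 s.
At the end, for the whole second after the job is handed in: the tab's centre line passes within 10 mm of the centre of the ring plate (about 7 degrees), the selector is at rest, the button has been pressed (past 4.5 mm) and is up again (under 1.5 mm) (all of step 1 and value of joint confirm below 0.0015 m and velocity of joint selector between -0.05 and 0.05 rad/s); the robot touches nothing.
It fails at once if the button is pressed while the tab does not point at the ring plate (value of joint confirm above 0.003 m and not (y of plate_round_mid in the frame of tab_top between -0.01 and 0.01 m)).
It fails at once if the tab is taken between the fingers instead of being pushed (y of the grasp point in the frame of tab_top between -0.006 and 0.006 m and x of the grasp point in the frame of tab_top between -0.03 and 0.03 m and z of the grasp point in the frame of tab_top below 0.01 m).
It fails at once if a loose nozzle, bolt, tube or V-block on or around the box is shifted more than 15 mm, lifted or carried (distance of any of nozzle_a, nozzle_b, bolt_a, tube_a, vblock_a from where it was at the start of the episode above 0.015 m).
It also fails if it takes over 48 s, if anything falls off the work surface, if the arm or the gripper's body presses on something with over 40 N, if the wrist force passes 120 N, or if a joint passes its speed limit or range.

## Working session

There is one attempt and no reset: what is moved stays moved. The work goes in short steps, Python scripts to look and compute and a tool call to move; the robot and the scene stay as the last step left them, time stands still between calls to the robot, and variables do not carry over. Pictures are saved under pics/ and viewed, about 8 in all and at most 12, crops included, and the job is handed in when it is done.

Besides the shell and the picture viewer there is one more tool, called after "Emit:" as name(argument=value, ...), one argument or row to a line, values as JSON. play_rows: Moves the arm, as the interface text tells. Its arguments: {"type":"object","properties":{"commands":{"type":"array","items":{"type":"object","properties":{"delta_rot":{"type":"array","items":{"type":"number","minimum":-1,"maximum":1}},"travel":{"type":"array","items":{"type":"number","minimum":-1,"maximum":1}},"gripper":{"type":"number"}}}},"force":{"type":"number"}},"required":["commands"]}

```bash
mkdir -p pics; ls; cat > h.py <<'E'
import numpy as np, cv2
from scipy.spatial.transform import Rotation as R
from plant import r, viewer
def und(s,px):
    K=np.array([[s['fx'],0,s['cx']],[0,s['fy'],s['cy']],[0,0,1.]])
    return cv2.undistortPoints(np.array([[px]],float),K,np.array(s['distortion'],float))[0,0]
def att(s):
    a=np.array(s['attitude'],float); return a if a.shape==(3,3) else R.from_quat(a).as_matrix()
def at_z(s,px,z):
    u=und(s,px); d=att(s)@np.array([u[0],-u[1],-1.]); o=np.array(s['origin']); return o+d*(z-o[2])/d[2]
def by_depth(s,px):
    z=s['z_map'][int(round(px[1])),int(round(px[0]))]; u=und(s,px)
    return np.array(s['origin'])+att(s)@(np.array([u[0],-u[1],-1.])*z)
def save(s,n): cv2.imwrite('pics/'+n,s['color'][:,:,::-1])
E
python3 - <<'E'
from h import *
np.set_printoptions(precision=4,suppress=True)
st=r.get_state(); print(st['clock'],st['tool_pos'],st['eef_rot'])
Z=dict(control_box=0,tab_top=.087,plate_round_mid=.049,plate_square_mid=.049,plate_angle_mid=.049,plate_flat_mid=.049,confirm_top=.055,nozzle_a=0,bolt_a=0,tube_a=0,vblock_a=0)
for c in('top','side'):
    s=viewer.snapshot(c); save(s,c+'0.png'); print(c,s['origin'],s['attitude'])
    for n,z in Z.items():
        for d in viewer.pinpoint(c,n)[:2]:
            print(n,round(d['conf'],2),np.round(d['at']),at_z(s,d['at'],z),by_depth(s,d['at']))
E
```

```text
pics
0.0 [ 0.2174 -0.5853  0.2379] [ 0.9842  0.177  -0.0002 -0.0009]
top [ 0.4    -0.0064  0.938 ] [-0.0532  0.0273  0.7079 -0.7038]
control_box 0.74 [336. 201.] [ 0.5659 -0.0173  0.    ] [ 0.5555 -0.0166  0.059 ]
tab_top 0.63 [333. 169.] [ 0.6131 -0.0118  0.087 ] [ 0.6134 -0.0118  0.0855]
plate_round_mid 0.59 [347. 160.] [ 0.6409 -0.0405  0.049 ] [ 0.6413 -0.0406  0.0478]
plate_square_mid 0.69 [299. 195.] [0.5697 0.057  0.049 ] [0.5707 0.0574 0.0442]
plate_angle_mid 0.63 [314. 168.] [0.626  0.0257 0.049 ] [0.6266 0.0258 0.0465]
plate_angle_mid 0.29 [440. 283.] [ 0.3918 -0.2197  0.049 ] [ 0.3916 -0.2263  0.0214]
plate_flat_mid 0.79 [373. 182.] [ 0.595  -0.0921  0.049 ] [ 0.5944 -0.0918  0.0516]
confirm_top 0.54 [346. 230.] [ 0.4968 -0.038   0.055 ] [ 0.4955 -0.0376  0.0665]
nozzle_a 0.64 [308. 238.] [0.4858 0.0416 0.    ] [0.4814 0.0392 0.0474]
nozzle_a 0.59 [375. 181.] [ 0.6072 -0.1011  0.    ] [ 0.5966 -0.0962  0.0482]
bolt_a 0.68 [444. 248.] [ 0.4646 -0.243   0.    ] [ 0.4624 -0.235   0.0319]
tube_a 0.7 [223. 218.] [0.5316 0.2238 0.    ] [0.5274 0.2165 0.0298]
vblock_a 0.95 [443. 
[... 586 characters left out ...]
24 0.0482]
plate_angle_mid 0.28 [283. 377.] [0.4025 0.2522 0.049 ] [0.4118 0.2414 0.027 ]
plate_flat_mid 0.5 [313. 203.] [ 0.6013 -0.0997  0.049 ] [ 0.6037 -0.1031  0.0458]
confirm_top 0.44 [343. 236.] [ 0.4945 -0.0423  0.055 ] [ 0.4873 -0.03    0.0674]
nozzle_a 0.83 [283. 378.] [0.422  0.2296 0.    ] [0.4123 0.2409 0.0231]
nozzle_a 0.71 [324. 267.] [ 0.5088 -0.0035  0.    ] [0.4757 0.0471 0.0595]
bolt_a 0.78 [406. 211.] [ 0.4625 -0.2458  0.    ] [ 0.4552 -0.2274  0.015 ]
tube_a 0.84 [234. 342.] [0.5268 0.2239 0.    ] [0.5086 0.2394 0.0311]
tube_a 0.62 [340. 237.] [ 0.5293 -0.0916  0.    ] [ 0.4901 -0.0258  0.0667]
vblock_a 0.83 [432. 224.] [ 0.3978 -0.2396  0.    ] [ 0.388  -0.2087  0.0255]
```

```bash
python3 - <<'E'
import cv2
a=cv2.imread('pics/top0.png')[130:290,200:460]
b=cv2.imread('pics/side0.png')
cv2.imwrite('pics/top0c.png',cv2.resize(a,None,fx=3,fy=3,interpolation=cv2.INTER_CUBIC)); 
E
```

```text
(no output)
```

View pics/top0c.png

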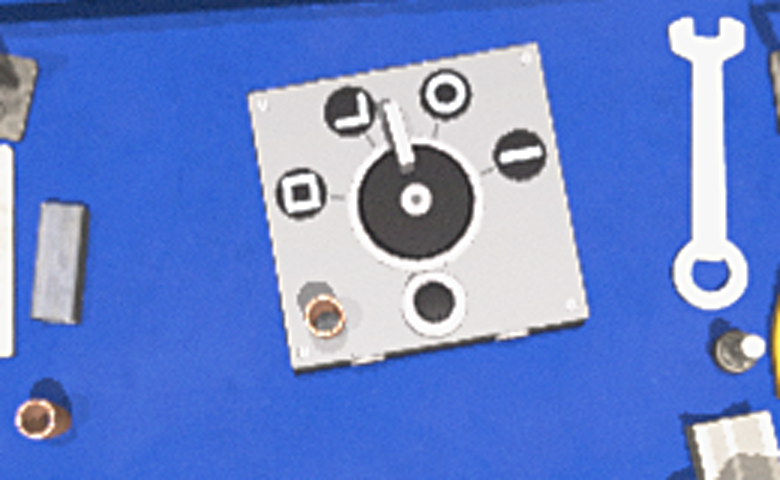

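View pics/side0.png

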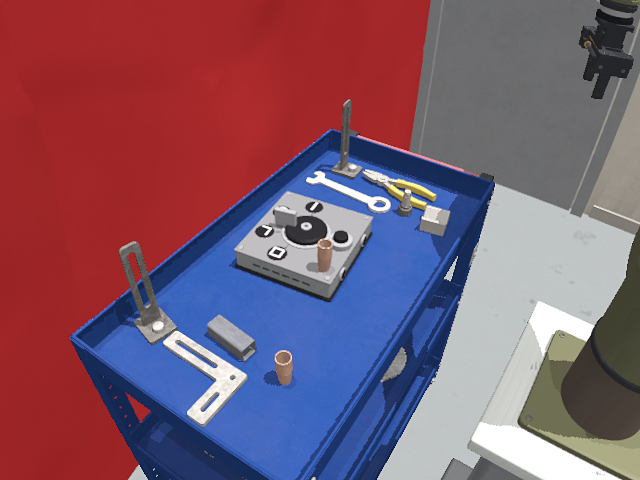

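The top crop shows the ring plate at crop (446,93), which is image (348.7,161). The tab points between the bracket plate and the ring plate, from crop (388,103) to (407,165), with the selector axis at (416,200) and the button at (434,302). The side view agrees, and shows two tall brackets at the back corners. Next I work out the geometry.

```bash
cat > geo.py <<'E'
from h import *
np.set_printoptions(precision=4,suppress=True)
def centroid(m): return [d for d in m]
def geo(cams=('top','side'),show=True):
    out={}
    for c in cams:
        s=viewer.snapshot(c); out[c]=s
        print(c)
        for n,z in dict(plate_round_mid=.048,plate_square_mid=.048,plate_angle_mid=.048,plate_flat_mid=.048,confirm_top=.06,tab_top=.087).items():
            for d in viewer.outline_of(c,n)[:1]:
                m=d['pixels']; v,u=np.nonzero(m)
                P=np.array([by_depth(s,(a,b)) for a,b in zip(u,v) if s['z_map'][b,a]>0])
                zt=np.percentile(P[:,2],[5,50,95])
                print(n,round(d['conf'],2),len(u),'px',np.mean(u).round(1),np.mean(v).round(1),'ray',at_z(s,(u.mean(),v.mean()),z),'depthmean',P.mean(0),'z',zt)
    return out
E
python3 - <<'E'
from geo import *
o=geo()
s=o['top']
for n,p,z in(('cap',(338.7,196.7),.061),('ring',(348.7,161),.049),('angle',(316.7,167),.049),('flat',(373.3,181.7),.049),('sq',(300.5,194.5),.049),('btn',(344.7,230.5),.06)): print(n,at_z(s,p,z),by_depth(s,p))
# tab points: depth>0.075 near box
H=[(u,v) for v in range(150,200) for u in range(315,360)]
P=np.array([by_depth(s,p) for p in H]); Q=P[(P[:,2]>.075)&(P[:,2]<.1)]
print('tab',len(Q),Q.mean(0),np.linalg.svd(Q[:,:2]-Q[:,:2].mean(0))[2][0],Q.min(0),Q.max(0))
for n,p in(('br R top',(347,105)),('br L',(130,250))): print(n,by_depth(o['side'],p))
E
```

```text
top
plate_round_mid 0.75 185 px 443.9 246.8 ray [ 0.4631 -0.23    0.048 ] depthmean [ 0.4645 -0.2349  0.0282] z [0.0039 0.0216 0.0571]
plate_square_mid 0.49 229 px 300.1 194.4 ray [0.5716 0.055  0.048 ] depthmean [0.5716 0.055  0.048 ] z [0.0453 0.0479 0.0513]
plate_angle_mid 0.65 245 px 316.4 167.2 ray [0.6276 0.0217 0.048 ] depthmean [0.6278 0.0217 0.0476] z [0.0445 0.0475 0.0505]
plate_flat_mid 0.64 1281 px 338.0 196.5 ray [ 0.5664 -0.0219  0.048 ] depthmean [ 0.5642 -0.0218  0.0592] z [0.054  0.0574 0.0854]
confirm_top 0.52 148 px 344.0 230.6 ray [ 0.4954 -0.0328  0.06  ] depthmean [ 0.4946 -0.0326  0.067 ] z [0.0646 0.0672 0.0697]
tab_top 0.89 1238 px 337.6 195.8 ray [ 0.5604 -0.0205  0.087 ] depthmean [ 0.5655 -0.021   0.0601] z [0.0546 0.0576 0.0864]
side
plate_round_mid 0.17 1315 px 300.8 227.0 ray [ 0.5776 -0.0253  0.048 ] depthmean [ 0.5684 -0.013   0.0612] z [0.0506 0.0574 0.0861]
plate_square_mid 0.65 260 px 277.2 253.0 ray [0.5686 0.0572 0.048 ] depthmean [0.5691 0.0566 0.0474] z [0.0445 0.0476 0.0499]
plate_angle_mid 0.53 167 px 264.9 231.4 ray [0.6241 0.0245 0.048 ] de
[... 227 characters left out ...]
 0.495  -0.0336  0.06  ] depthmean [ 0.4916 -0.0278  0.0659] z [0.0604 0.0667 0.0686]
tab_top 0.76 1249 px 300.7 226.9 ray [0.5501 0.0117 0.087 ] depthmean [ 0.5685 -0.0128  0.0615] z [0.0532 0.0575 0.0859]
cap [ 0.5636 -0.0231  0.061 ] [ 0.5635 -0.023   0.0612]
ring [ 0.6394 -0.0444  0.049 ] [ 0.6409 -0.0446  0.0434]
angle [0.6278 0.021  0.049 ] [0.6279 0.021  0.0485]
flat [ 0.5958 -0.0935  0.049 ] [ 0.5952 -0.0933  0.0517]
sq [0.5712 0.0542 0.049 ] [0.5714 0.0543 0.0477]
btn [ 0.4957 -0.0343  0.06  ] [ 0.495  -0.0341  0.0667]
tab 118 [ 0.6026 -0.0111  0.0865] [-0.9647 -0.2633] [ 0.5828 -0.0196  0.0763] [ 0.624  -0.0022  0.0911]
br R top [ 0.6525 -0.2941  0.1717]
br L [0.661  0.2768 0.168 ]
```

Emit:
play_rows(
  commands=[
    {"delta_rot":[0,0,0],"travel":[0.33,-0.24,0],"gripper":-1},
    {"delta_rot":[0,0,0],"travel":[0.67,-0.48,0],"gripper":-1},
    {"delta_rot":[0,0,0],"travel":[1,-0.717,0],"gripper":-1},
    {"delta_rot":[0,0,0],"travel":[1,-0.717,0],"gripper":-1},
  ],
)

```text
clock: 2.4
tool_pos: [0.3252, -0.4278, 0.2392]
eef_rot: [0.983, 0.182, 0.001, -0.001]
contact_force: [-1.0, 0.6, 0.1]
opening: 0.569
```

Emit:
play_rows(
  commands=[
    {"delta_rot":[0,0,0],"travel":[0.33,-0.24,0],"gripper":-1},
    {"delta_rot":[0,0,0],"travel":[0.67,-0.48,0],"gripper":-1},
    {"delta_rot":[0,0,0],"travel":[1,-0.717,0],"gripper":-1},
    {"delta_rot":[0,0,0],"travel":[1,-0.717,0],"gripper":-1},
  ],
)

```text
clock: 2.9
tool_pos: [0.4276, -0.2754, 0.239]
eef_rot: [0.983, 0.182, 0.001, -0.001]
contact_force: [-0.2, -0.5, 0.1]
opening: 0.119
```

Emit:
play_rows(
  commands=[
    {"delta_rot":[0,0,0],"travel":[0.33,-0.24,0],"gripper":-1},
    {"delta_rot":[0,0,0],"travel":[0.67,-0.48,0],"gripper":-1},
    {"delta_rot":[0,0,0],"travel":[1,-0.717,0],"gripper":-1},
    {"delta_rot":[0,0,0],"travel":[1,-0.717,0],"gripper":-1},
  ],
)

```text
clock: 3.4
tool_pos: [0.5301, -0.1225, 0.2388]
eef_rot: [0.984, 0.181, 0.002, -0.001]
contact_force: [-0.9, -0.6, 0.6]
opening: 0.001
```

Emit:
play_rows(
  commands=[
    {"delta_rot":[0,0,0.05],"travel":[0.33,-0.24,0],"gripper":-1},
    {"delta_rot":[0,0,0.1],"travel":[0.67,-0.48,0],"gripper":-1},
    {"delta_rot":[0,0,0.15],"travel":[1,-0.717,0],"gripper":-1},
    {"delta_rot":[0,0,0.2],"travel":[1,-0.717,0],"gripper":-1},
    {"delta_rot":[0,0,0.2],"travel":[1,-0.717,0],"gripper":-1},
    {"delta_rot":[0,0,0.2],"travel":[1,-0.717,0],"gripper":-1},
  ],
)

```text
clock: 4.15
tool_pos: [0.6299, 0.0232, 0.2388]
eef_rot: [0.991, -0.136, -0.0, 0.001]
contact_force: [0.1, -0.7, -0.1]
opening: 0.005
```

Emit:
play_rows(
  commands=[
    {"delta_rot":[0,0,0],"travel":[0,-0.035,0.35],"gripper":-1},
    {"delta_rot":[0,0,0],"travel":[0,-0.035,0.65],"gripper":-1},
    {"delta_rot":[0,0,0],"travel":[0,-0.035,0.9],"gripper":-1},
    {"delta_rot":[0,0,0],"travel":[0,-0.035,0.9],"gripper":-1},
    {"delta_rot":[0,0,0],"travel":[0,-0.035,0.9],"gripper":-1},
  ],
)

```text
clock: 4.78
tool_pos: [0.6327, 0.0303, 0.1053]
eef_rot: [0.991, -0.136, 0.001, -0.0]
contact_force: [0.1, -0.8, 1.1]
opening: 0.002
```

```bash
python3 - <<'E'
from h import *
s=viewer.snapshot('side'); cv2.imwrite('pics/side1.png',cv2.resize(s['color'][130:310,190:430,::-1],None,fx=3,fy=3,interpolation=cv2.INTER_CUBIC)); print(r.get_state()['tool_pos'])
E
```

```text
[0.63312273 0.03064897 0.105769  ]
```

View pics/side1.png

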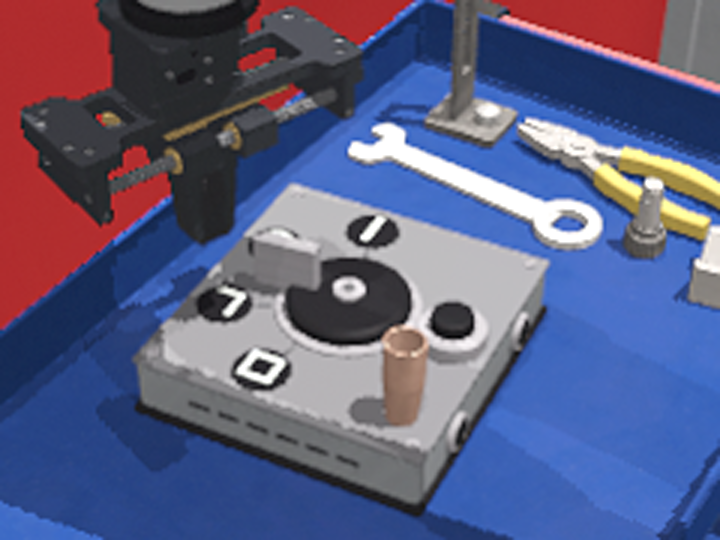

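The picture shows the shut fingers (tip at crop (205,235)) above the left side of the untouched tab (crop 250–325, 235–285). I'll lower them and push most of the way, then measure.

Emit:
play_rows(
  commands=[
    {"delta_rot":[0,0,0],"travel":[0,0,0.15],"gripper":-1},
    {"delta_rot":[0,0,0],"travel":[0,0,0.25],"gripper":-1},
    {"delta_rot":[0,0,0],"travel":[0,0,0.25],"gripper":-1},
    {"delta_rot":[0,0,0],"travel":[0,0.05,0.25],"gripper":-1},
    {"delta_rot":[0,0,0],"travel":[0,0.1,0.25],"gripper":-1},
    {"delta_rot":[0,0,0],"travel":[0,0.14,0.25],"gripper":-1},
    {"delta_rot":[0,0,0],"travel":[0,0.18,0.25],"gripper":-1},
    {"delta_rot":[0,0,0],"travel":[0,0.22,0.25],"gripper":-1},
    {"delta_rot":[0,0,0],"travel":[0,0.26,0.25],"gripper":-1},
    {"delta_rot":[0,0,0],"travel":[0,0.26,0.25],"gripper":-1},
  ],
)

```text
clock: 6.08
tool_pos: [0.6231, -0.006, 0.0672]
eef_rot: [0.991, -0.136, 0.002, -0.001]
contact_force: [3.2, 1.9, 1.9]
opening: 0.005
```

```bash
cat > see.py <<'E'
from h import *
import sys
np.set_printoptions(precision=4,suppress=True)
st=r.get_state(); p=np.array(st['tool_pos'])-[.5634,-.0227,0]
print(st['clock'],st['tool_pos'],st['contact_force'],'along/perp',p[0]*.962-p[1]*.272,p[0]*.272+p[1]*.962)
im=[]
for c,(y,x) in dict(top=(130,260),side=(150,210)).items():
    s=viewer.snapshot(c); im.append(cv2.resize(s['color'][y:y+120,x:x+160,::-1],None,fx=2.5,fy=2.5,interpolation=cv2.INTER_CUBIC))
    P=np.array([by_depth(s,(u,v)) for v in range(y,y+120) for u in range(x,x+160)])
    q=P-[.5634,-.0227,0]; rr=np.hypot(q[:,0],q[:,1])
    m=(P[:,2]>.08)&(P[:,2]<.092)&(rr<66)&(rr>.018)&(rr<.066); Q=q[m]
    a=np.degrees(np.arctan2(Q[:,1],Q[:,0]));print(c,m.sum(),np.c_[np.histogram(a,np.arange(-60,61,5))[1][:-1],np.histogram(a,np.arange(-60,61,5))[0]][:, :].T.astype(int).tolist(),np.median(a))
cv2.imwrite('pics/'+sys.argv[1],np.hstack(im))
E
python3 see.py p2.png
```

```text
6.075 [ 0.6231 -0.006   0.0672] [3.1986 1.9444 1.9032] along/perp 0.05286989949339652 0.032299772141556625
top 0 [[-60, -55, -50, -45, -40, -35, -30, -25, -20, -15, -10, -5, 0, 5, 10, 15, 20, 25, 30, 35, 40, 45, 50, 55], [0, 0, 0, 0, 0, 0, 0, 0, 0, 0, 0, 0, 0, 0, 0, 0, 0, 0, 0, 0, 0, 0, 0, 0]] nan
side 169 [[-60, -55, -50, -45, -40, -35, -30, -25, -20, -15, -10, -5, 0, 5, 10, 15, 20, 25, 30, 35, 40, 45, 50, 55], [0, 0, 0, 0, 0, 0, 0, 0, 0, 4, 19, 18, 21, 22, 21, 16, 13, 14, 21, 0, 0, 0, 0, 0]] 10.153095116803442
  return _methods._mean(a, axis=axis, dtype=dtype,
  ret = ret.dtype.type(ret / rcount)
```

View pics/p2.png

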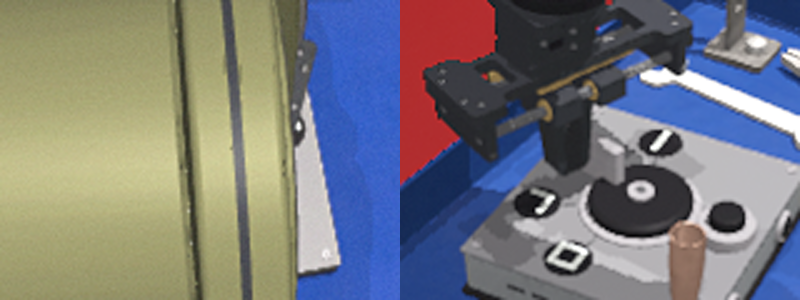

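The top view is blocked by the arm. The side view shows the fingers against the tab's left face with the tab already turned. I'll push to the nominal end position, then back off and look.

Emit:
play_rows(
  commands=[
    {"delta_rot":[0,0,0],"travel":[0,0.025,0],"gripper":-1},
    {"delta_rot":[0,0,0],"travel":[0,0.05,0],"gripper":-1},
    {"delta_rot":[0,0,0],"travel":[0,0.068,0],"gripper":-1},
    {"delta_rot":[0,0,0],"travel":[0,0.068,0],"gripper":-1},
    {"delta_rot":[0,0,0],"travel":[0,0.068,0],"gripper":-1},
  ],
)

```text
clock: 6.8
tool_pos: [0.6179, -0.0163, 0.066]
eef_rot: [0.991, -0.136, -0.001, 0.0]
contact_force: [1.8, 1.5, 1.1]
opening: 0.008
```

Emit:
play_rows(
  commands=[
    {"delta_rot":[0,0,0],"travel":[0,-0.08,0],"gripper":-1},
    {"delta_rot":[0,0,0],"travel":[0,-0.16,0],"gripper":-1},
    {"delta_rot":[0,0,0],"travel":[0,-0.16,-0.3],"gripper":-1},
    {"delta_rot":[0,0,0],"travel":[0,-0.16,-0.5],"gripper":-1},
    {"delta_rot":[0,0,0],"travel":[0,-0.16,-0.5],"gripper":-1},
  ],
)

```text
clock: 7.42
tool_pos: [0.6261, 0.008, 0.1433]
eef_rot: [0.991, -0.135, 0.002, -0.0]
contact_force: [0.4, 0.7, -0.5]
opening: 0.006
```

```bash
python3 see.py p3.png 2>/dev/null
```

```text
7.425 [0.6261 0.008  0.1433] [ 0.4423  0.6675 -0.4508] along/perp 0.0519869328746137 0.046561993783480735
top 0 [[-60, -55, -50, -45, -40, -35, -30, -25, -20, -15, -10, -5, 0, 5, 10, 15, 20, 25, 30, 35, 40, 45, 50, 55], [0, 0, 0, 0, 0, 0, 0, 0, 0, 0, 0, 0, 0, 0, 0, 0, 0, 0, 0, 0, 0, 0, 0, 0]] nan
side 109 [[-60, -55, -50, -45, -40, -35, -30, -25, -20, -15, -10, -5, 0, 5, 10, 15, 20, 25, 30, 35, 40, 45, 50, 55], [0, 0, 0, 0, 0, 0, 0, 10, 32, 36, 24, 7, 0, 0, 0, 0, 0, 0, 0, 0, 0, 0, 0, 0]] -12.644297488995289
```

View pics/p3.png

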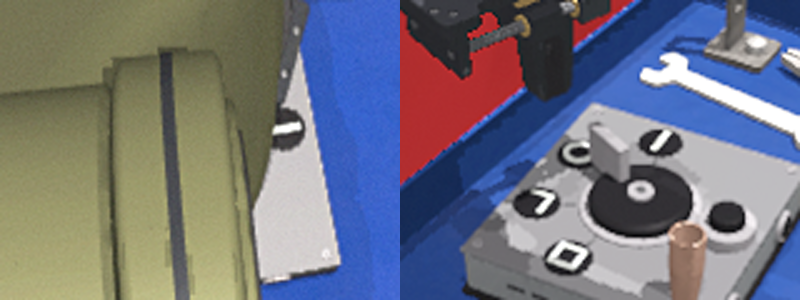

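Emit:
play_rows(
  commands=[
    {"delta_rot":[0,0,0],"travel":[-0.1,0.3,-0.3],"gripper":-1},
    {"delta_rot":[0,0,0],"travel":[-0.4,0.65,-0.4],"gripper":-1},
    {"delta_rot":[0,0,0],"travel":[-0.6,1,-0.4],"gripper":-1},
    {"delta_rot":[0,0,0],"travel":[-0.6,1,-0.4],"gripper":-1},
  ],
)

```text
clock: 8.02
tool_pos: [0.4928, -0.1165, 0.2003]
eef_rot: [0.99, -0.139, -0.003, 0.001]
contact_force: [-0.1, 0.2, -0.4]
opening: 0.006
```

Emit:
play_rows(
  commands=[
    {"delta_rot":[0,0,0],"travel":[0,0.35,0],"gripper":-1},
    {"delta_rot":[0,0,0],"travel":[0,0.7,0],"gripper":-1},
    {"delta_rot":[0,0,0],"travel":[0,0.7,0],"gripper":-1},
    {"delta_rot":[0,0,0],"travel":[0,0.7,0],"gripper":-1},
  ],
)

```text
clock: 8.52
tool_pos: [0.47, -0.2127, 0.2003]
eef_rot: [0.991, -0.135, -0.001, -0.001]
contact_force: [0.7, 0.0, 0.2]
opening: 0.005
```

```bash
cat >> see.py <<'E'
s=viewer.snapshot('top')
P=np.array([by_depth(s,(u,v)) for v in range(150,205) for u in range(315,365)])-[.5634,-.0227,0]
rr=np.hypot(P[:,0],P[:,1]); Q=P[(P[:,2]>.078)&(P[:,2]<.095)&(rr<.07)]
if len(Q)>10:
    d=np.linalg.svd(Q[:,:2]-Q[:,:2].mean(0))[2][0]; d*=np.sign(d[0]); c=Q.mean(0)
    print('top tab',len(Q),'mean',c,'ang mean',np.degrees(np.arctan2(c[1],c[0])),'ang line',np.degrees(np.arctan2(d[1],d[0])),'ring',np.degrees(np.arctan2(-.0215,.076)))
E
python3 see.py p4.png 2>/dev/null
```

```text
8.525 [ 0.47   -0.2127  0.2003] [0.69   0.0376 0.1849] along/perp -0.03815141627093202 -0.208199832802271
top 111 [[-60, -55, -50, -45, -40, -35, -30, -25, -20, -15, -10, -5, 0, 5, 10, 15, 20, 25, 30, 35, 40, 45, 50, 55], [0, 0, 0, 0, 0, 0, 2, 27, 40, 34, 8, 0, 0, 0, 0, 0, 0, 0, 0, 0, 0, 0, 0, 0]] -16.70592486133125
side 103 [[-60, -55, -50, -45, -40, -35, -30, -25, -20, -15, -10, -5, 0, 5, 10, 15, 20, 25, 30, 35, 40, 45, 50, 55], [0, 0, 0, 0, 0, 0, 1, 11, 25, 37, 23, 6, 0, 0, 0, 0, 0, 0, 0, 0, 0, 0, 0, 0]] -12.316209460803961
top tab 112 mean [ 0.0392 -0.0117  0.0869] ang mean -16.625945366831647 ang line -17.396086426503878 ring -15.795928989073923
```

View pics/p4.png

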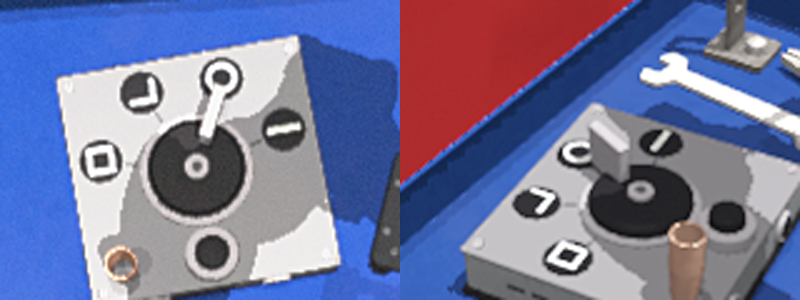

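The tab now points at -17° against the ring plate's -15.8°, about 2 mm off at the plate, and the picture shows it lying on the ring plate. Next is the button at (0.4945, -0.034), top at z 0.067.

Emit:
play_rows(
  commands=[
    {"delta_rot":[0,0,0],"travel":[-0.08,-0.35,0],"gripper":-1},
    {"delta_rot":[0,0,0],"travel":[-0.16,-0.7,0],"gripper":-1},
    {"delta_rot":[0,0,0],"travel":[-0.16,-1,0],"gripper":-1},
    {"delta_rot":[0,0,0],"travel":[-0.16,-1,0],"gripper":-1},
  ],
)

```text
clock: 9.18
tool_pos: [0.4881, -0.0572, 0.2012]
eef_rot: [0.991, -0.131, 0.0, -0.001]
contact_force: [0.3, -1.3, -0.1]
opening: 0.004
```

Emit:
play_rows(
  commands=[
    {"delta_rot":[0,0,0],"travel":[0,-0.19,0],"gripper":-1},
    {"delta_rot":[0,0,0],"travel":[0,-0.19,0.3],"gripper":-1},
    {"delta_rot":[0,0,0],"travel":[0,-0.19,0.6],"gripper":-1},
    {"delta_rot":[0,0,0],"travel":[0,-0.19,0.7],"gripper":-1},
    {"delta_rot":[0,0,0],"travel":[0,-0.19,0.7],"gripper":-1},
    {"delta_rot":[0,0,0],"travel":[0,-0.19,0.7],"gripper":-1},
  ],
)

```text
clock: 9.93
tool_pos: [0.4955, -0.0361, 0.0975]
eef_rot: [0.991, -0.136, 0.001, -0.0]
contact_force: [0.4, -0.7, -0.6]
opening: 0.004
```

```bash
python3 - <<'E'
from h import *
s=viewer.snapshot('side'); cv2.imwrite('pics/p5.png',cv2.resize(s['color'][150:300,220:420,::-1],None,fx=3,fy=3,interpolation=cv2.INTER_CUBIC)); st=r.get_state();print(st['clock'],st['tool_pos'],st['contact_force'])
E
```

```text
9.975 [ 0.49556918 -0.03606871  0.09759224] [ 0.460777   -0.75088748  0.05322125]
```

View pics/p5.png

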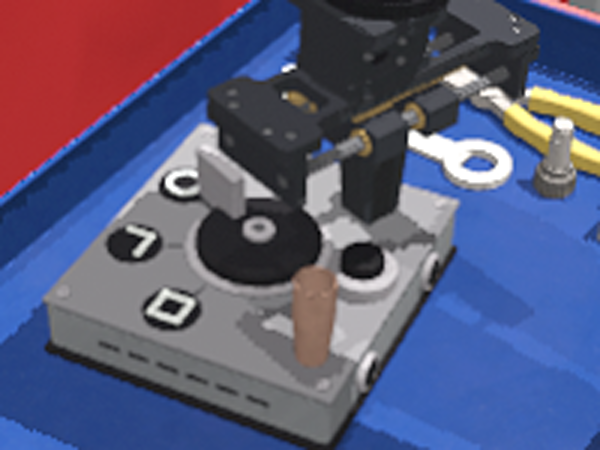

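The fingertip is above the button (crop (362,262)) and clear of the nozzle, and the tab is still on the ring plate. Now the press.

Emit:
play_rows(
  commands=[
    {"delta_rot":[0,0,0],"travel":[0,0,0.1],"gripper":-1},
    {"delta_rot":[0,0,0],"travel":[0,0,0.18],"gripper":-1},
    {"delta_rot":[0,0,0],"travel":[0,0,0.21],"gripper":-1},
    {"delta_rot":[0,0,0],"travel":[0,0,0.23],"gripper":-1},
    {"delta_rot":[0,0,0],"travel":[0,0,0.25],"gripper":-1},
    {"delta_rot":[0,0,0],"travel":[0,0,0.25],"gripper":-1},
    {"delta_rot":[0,0,0],"travel":[0,0,0.25],"gripper":-1},
  ],
)

```text
clock: 10.85
tool_pos: [0.4944, -0.0358, 0.0611]
eef_rot: [0.991, -0.136, 0.001, -0.0]
contact_force: [-5.8, 1.6, 28.3]
opening: 0.003
```

Emit:
play_rows(
  commands=[
    {"delta_rot":[0,0,0],"travel":[0,0,-0.1],"gripper":-1},
    {"delta_rot":[0,0,0],"travel":[0,0,-0.5],"gripper":-1},
    {"delta_rot":[0,0,0],"travel":[0,0,-0.9],"gripper":-1},
    {"delta_rot":[0,0,0],"travel":[0,0,-0.9],"gripper":-1},
    {"delta_rot":[0,0,0],"travel":[0,0,-0.9],"gripper":-1},
  ],
)

```text
clock: 11.48
tool_pos: [0.494, -0.0358, 0.1935]
eef_rot: [0.991, -0.136, -0.0, 0.0]
contact_force: [0.2, 0.1, -0.0]
opening: 0.006
```

Emit:
play_rows(
  commands=[
    {"delta_rot":[0,0,0],"travel":[0,0.4,0],"gripper":-1},
    {"delta_rot":[0,0,0],"travel":[0,0.7,0],"gripper":-1},
    {"delta_rot":[0,0,0],"travel":[0,1,0],"gripper":-1},
    {"delta_rot":[0,0,0],"travel":[0,1,0],"gripper":-1},
  ],
)

```text
clock: 11.98
tool_pos: [0.4513, -0.184, 0.192]
eef_rot: [0.99, -0.14, -0.002, 0.001]
contact_force: [1.2, 0.4, 0.8]
opening: 0.004
```

Emit:
play_rows(
  commands=[
    {"delta_rot":[0,0,0],"travel":[0,0.2,0],"gripper":-1},
    {"delta_rot":[0,0,0],"travel":[0,0.3,0],"gripper":-1},
    {"delta_rot":[0,0,0],"travel":[0,0.3,0],"gripper":-1},
  ],
)

```text
clock: 12.35
tool_pos: [0.4416, -0.2236, 0.193]
eef_rot: [0.991, -0.136, -0.001, -0.0]
contact_force: [0.8, 0.2, 0.3]
opening: 0.006
```

```bash
cat >> see.py <<'E'
for c in('top','side'):
    s=viewer.snapshot(c)
    P=np.array([by_depth(s,(u,v)) for v in range(130,300) for u in range(210,460)]); rr=np.hypot(P[:,0]-.4945,P[:,1]+.034)
    for a,b in((0,.01),(.016,.0195)): m=(rr>=a)&(rr<b)&(P[:,2]<.09); print(c,a,b,m.sum(),np.median(P[m,2]))
E
python3 see.py p6.png 2>/dev/null | grep -v '\[\['
```

```text
12.35 [ 0.4416 -0.2236  0.193 ] [0.7746 0.2229 0.2608] along/perp -0.06254121912592252 -0.22642508321064597
top tab 112 mean [ 0.0388 -0.0116  0.0872] ang mean -16.6305184081296 ang line -16.775073675471006 ring -15.795928989073923
top 0 0.01 83 0.06727198280866364
top 0.016 0.0195 98 0.05752424283540608
side 0 0.01 61 0.06692618214127599
side 0.016 0.0195 68 0.05759483224369616
```

View pics/p6.png

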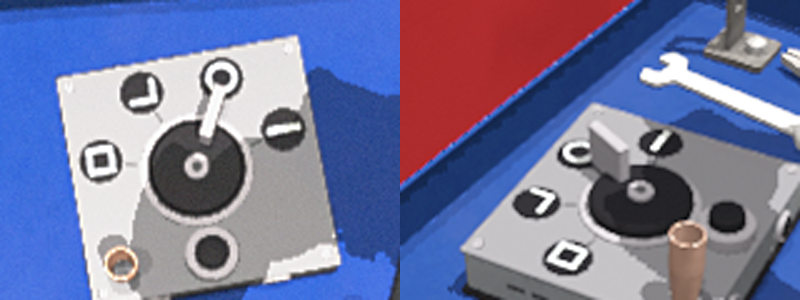

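The bezel sits at z 0.0575, below the pressed height of 0.061, so the 28 N came from the button's own end stop. The button is up again at z 0.067, the tab is still on the ring plate, and nozzle_a hasn't moved. Handing in.

```bash
python3 -c "
from plant import r
print(r.finish_job(), r.get_state()['clock'])"
```

```text
the job is handed in; nothing more can be done
the job is handed in; nothing more can be done
```

I turned the selector to the ring plate by pushing the tab with the shut fingers, without gripping it. Then I pressed the button down, let it come up, moved the arm clear and handed the job in at about 12.5 s on the robot's clock.

- **Tab:** the last check by the top camera put it at -16.7° against -15.8° for the ring plate, about 1–2 mm off at the plate (limit 10 mm). A rough estimate from the side camera earlier read about -12.5°. That view sees mostly one face of the tab, so I trusted the top camera, but even that reading is within the limit.
- **Button:** its top went from 0.067 m to about 0.061 m with 28 N on the fingertip, so it reached its stop. The rim around it is lower, at 0.0575 m, so it was not what stopped the finger. After release the top was back at 0.067 m.
- **Loose parts:** nozzle_a looks unmoved in the last picture. I did not measure the other loose parts again, but the tool never came down near them.
- **Detections:** some network results on the ring and flat plates and the tab were wrong (for example, a "ring plate" outline on the bolt). I used positions read from the pictures instead, which matched the given radii and angles.

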